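# Shift a board carrier past its spring catch to the soldering end

### The job

The circuit board waits in a sliding carrier that a spring catch locks at the left end of its track. Press the catch's release bar down with the fingertips and, while holding it down, push the carrier to the right so that it slides over the catch, then push it home to the right-hand end until the catch springs up again and locks it there, and come clear. It is all pressing and pushing, nothing needs gripping: leave the board lying in its nest without touching it, and do not disturb the tools beside the shuttle.

Things in the scene. Friction and masses are not known exactly. Their poses are not given: they have to be found in the camera images.
- shuttle: bed of the board shuttle, fixed to the bench: grey plate 160 x 304 x 10 mm with two guide rods and an aluminium end block (top 52 mm above the bench) at each end. Origin on the bench under the middle of the track; +x points away from the robot, +y to the left along the track. The carrier slides along its -y (to the right)
- carrier (a joint): how far the carrier has slid right, m: 0 at the start (locked, 2.5 mm play), 0.090 at the right end where the catch pops into a second notch (2.5 mm play, hard stop at 0.0915). Friction 1.5 N. Carrier: grey plate 112 x 165 mm, top 50 mm above the bench, carrying the board; a raised hand block runs along its front edge, cut away at the left, where the release bar shows
- push_face (a point): on the carrier, centre of the left end face of the hand block (block 36 mm in x, 97.5 mm in y, from 44 to 72 mm above the bench): the face to push on, 36 mm wide and 28 mm tall, square to the track, this point 54 mm above the bench
- catch (a joint): how far the spring catch is pressed down, m: 0 up (locking), 0.009 fully down. Spring 3.2 N at the top, 6.8 N at the bottom. The pin is clear of the carrier from 0.006 on; once the carrier has slid about 5 mm it keeps the pin down itself (at 0.006) until the second notch
- bar_top (a point): on the top face of the catch's steel release bar, middle of the part exposed at the start, 40 mm above the bench when up. Bar 24 mm wide (x of the shuttle), along y in front of the carrier from 30 mm left of this point to 78 mm right, passing 4 mm under the hand block, whose left end face starts 30 mm right of this point
- board: the circuit board lying loose in the carrier's nest, 64 x 100 x 10 mm, origin at the centre of its underside, 56 mm above the bench; not to be touched or lifted
- nest (a point): centre of the board's nest on the carrier, at the board's underside (56 mm above the bench)
- tweezers: tweezers lying on the bench in front of the shuttle, 16 x 122 x 9 mm, origin at the centre of the underside; leave alone
- spudger: thin plastic prying stick in front of the shuttle, 8 x 117 x 6 mm, origin at the centre of the underside; leave alone
- cutters: side cutters behind the shuttle, 41 x 120 x 10 mm, origin at the centre of the underside; leave alone
- loupe: black eye loupe behind the shuttle, 34 x 34 x 30 mm, origin at the centre of the underside; leave alone
- brush: flat black brush at the left, 23 x 148 x 8 mm, origin at the underside; leave alone

How it is judged:
By the outcome, as a careful person would: the job done as asked, in the order asked, and still so for the second after the job is handed in, with the robot touching nothing.
It also fails if it takes over 35 s, if anything falls off the work surface, if the arm or the gripper's body presses on something with over 40 N, if the wrist force passes 120 N, or if a joint passes its speed limit or range.

### The arm

A 6-joint arm with a two-finger parallel gripper is mounted at the origin on a cart in front of the work surface, level with it; the furniture and walls round the work are solid. World frame = base frame: x ahead of the robot, y to its left, z up, the work surface at z = 0. Lengths are in m, angles in rad, forces in N, time in s.
With the tool pointing down it reaches from about 0.35 to 0.975 m from the base axis. Payload 4.9 kg.
Tool frame: the origin (TCP) lies at the very end of the fingers, on their centre line; the grasp point (between the pads) lies 19 mm behind it (ctrl.grasp_offset is the distance from the TCP to the grasp point, in m); z points along the fingers, y is the line along which they close (so a half turn about z gives the same grasp; the last joint's range is limited). The gripper opens to 85 mm and grips with 20 to 120 N. Pads are 22 mm wide; open, the fingers measure 114 mm over their backs; the gripper's body (76 mm by 85 mm) begins 54 mm behind the grasp point. The pads swing forward as they close: fully open they stand 13 mm farther back than shut.
Start: joints at [-1.395, 0.053, 1.613, -0, 1.476, -0.119], TCP at [0.182, -0.598, 0.231] pointing down, gripper open.
Joint ranges: [-3.01, 3.01], [-1.01, 2.22], [0.06, 2.58], [-1.02, 4.17], [0.09, 2.62], [-3.14, 3.14]. Speed limits (rad/s): [2.57, 2.57, 3.14, 3.14, 3.14, 3.14].

### API

Orientations are given as a rotation vector (axis times angle).
In Python, from station import ctrl, optics gives the robot as it stands.
- The arm moves only by the shell command python3 -m handwheel 'ROWS' [OPENING] [FORCE]. ROWS is JSON, a list of rows, each an object of numbers: "tx", "ty", "tz": the shift along the tool's x, y, z in mm; "roll": the turn about the tool's z in rad. A call has 1 to 12 rows; each row shifts and turns the commanded pose from where the row before left it, along the tool's axes as they then stand; what a row does not reach is not made up. A row lasts 1/12 s, in which the tool goes at most 41.7 mm and 7.16 degrees, less where a joint would pass 70% of its speed; a pose out of reach is approached as far as the arm can. A call with a gripper value outside its range is refused whole. OPENING is the finger opening in mm, from 0 to 85.4, set as the call begins (- or left out, the last holds). The fingers move at their own pace and stop on an object; FORCE is the grip in N (left out, the last holds). Time passes only in rows, so rows that do not move let the fingers close. It gives the time, the measured TCP pose, the force, the opening and the grip force at its end, in the units of the state.
- ctrl.get_obs(): the state, without advancing time (a new reading comes with each control period).
- optics.get_image(name): name is "scene" or "top"; returns (picture, depth): 420x560x3 uint8, red, green, blue; 420x560 float32, m along the optical axis (not along the pixel's ray), 0 where there is no reading.
- optics.camera_params(name): a dict with "mtx" (3x3 intrinsics, pixels), "k1" (the pictures are not rectified: a ray, as slopes to the right and down, at radius r is drawn at 1 + k1 r^2 times it, then the intrinsics apply), "extrinsics" (4x4, takes a point from camera to world coordinates). Camera axes: x right, y down, z forward; pixel columns grow to the right and rows downward; lengths in m; the calibration is good to about 2 mm. A picture is of the moment at which its call begins. camera_params takes no time and is no camera call.
- ctrl.finish_job(): hands the job in; it is judged then, once.
The state is a dict: "t": time; "q": joint angles; "dq": joint speeds; "effort": joint torques, N m; "tool_pos": TCP position; "tool_rot": TCP orientation; "contact_force": force on the tool from outside, world axes, zero at the start; "wrist_torque": the same for the moment, N m; "opening": finger opening in m; "grip_force": force on a finger pad.
Only numpy, scipy, OpenCV 4.12 (cv2) and the standard library are available. Lean on these libraries where they do the work, as an engineer would, in place of code of your own. Each camera call takes 0.05 s, during which the arm holds its last target. There are 200 camera calls.

## Working session

There is one attempt and no reset: what is moved stays moved. The work goes in short steps, Python scripts to look and compute and a shell command to move; the robot and the scene stay as the last step left them, time stands still between calls to the robot, and variables do not carry over. Pictures are saved under pics/ and viewed, at most 10 in all, crops included, and the job is handed in when it is done.

```bash
mkdir -p pics; cat > h.py <<'E'
import numpy as np, cv2
from station import ctrl, optics
def grab(n):
    im,d=optics.get_image(n); p=optics.camera_params(n)
    return im,d,p
def world(d,p):
    h,w=d.shape; v,u=np.mgrid[:h,:w].astype(np.float64)
    K=np.array(p["mtx"],float); k1=p["k1"]
    x=(u-K[0,2])/K[0,0]; y=(v-K[1,2])/K[1,1]
    # undistort
    a,b=x.copy(),y.copy()
    for _ in range(20):
        s=1+k1*(a*a+b*b); a,b=x/s,y/s
    P=np.stack([a*d,b*d,d,np.ones_like(d)],-1)@np.array(p["extrinsics"]).T
    W=P[...,:3]; W[d<=0]=np.nan
    return W
E
python3 - <<'E'
from h import *
for n in("top","scene"):
    im,d,p=grab(n); W=world(d,p); np.savez(f"{n}.npz",im=im,W=W)
    cv2.imwrite(f"pics/{n}0.png",im[...,::-1]); print(n,np.array(p["extrinsics"])[:3].round(3).tolist())
print(ctrl.get_obs())
E
```

```text
top [[-0.013, -0.989, 0.145, 0.429], [-0.999, 0.008, -0.033, 0.183], [0.032, -0.145, -0.989, 0.923]]
scene [[0.868, -0.272, 0.415, 0.221], [-0.496, -0.506, 0.706, -0.417], [0.018, -0.818, -0.574, 0.56]]
{'t': 0.1, 'q': array([-1.39496918e+00,  5.32980078e-02,  1.61416660e+00, -7.17608406e-06,
        1.47600118e+00, -1.19012924e-01]), 'dq': array([ 0.00017042, -0.00171662, -0.00247255,  0.00099474, -0.00046917,
       -0.00058631]), 'effort': array([ 1.48183412e-04, -3.94906926e+01, -3.71361959e+01, -1.28152055e-04,
        3.91023204e-03,  5.13484721e-06]), 'tool_pos': array([ 0.18150739, -0.59746969,  0.2301756 ]), 'tool_rot': array([-3.10566482e+00, -4.61184063e-01,  9.47308237e-05]), 'contact_force': array([-0.23007514, -0.04952876, -0.31267345]), 'wrist_torque': array([ 0.0358453 , -0.01451197, -0.00131724]), 'grip_force': 0.0, 'opening': 0.08537868798300924}
```

View pics/top0.png

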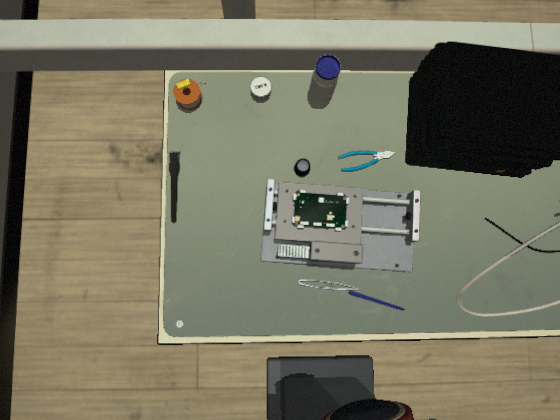

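View pics/scene0.png

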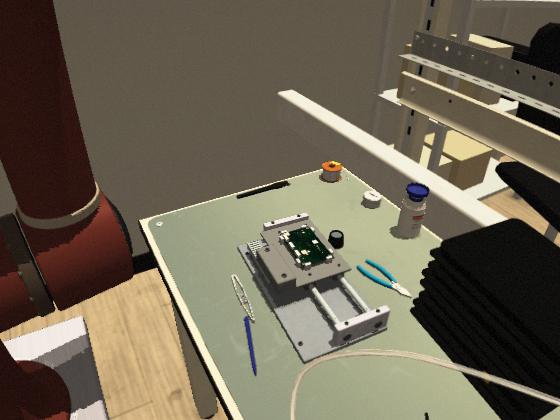

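The top view shows the shuttle at about (262–420, 180–270). The ribbed release bar is at (278–311, 244–258), and the hand block is to its right at (311–362, 242–262). Next I'll measure them.

```bash
python3 - <<'E'
from h import *
z=np.load("top.npz"); im,W=z["im"],z["W"]
c=im[170:280,255:425]; cv2.imwrite("pics/c.png",cv2.resize(c,None,fx=4.7,fy=4.7,interpolation=cv2.INTER_CUBIC)[...,::-1])
def yawof(m):
    P=W[m]; r=cv2.minAreaRect((P[:,:2]*1000).astype(np.float32)); return P.mean(0).round(4),np.round(r[0],1),np.round(r[1],1),round(r[2],2),m.sum()
R=np.zeros(W.shape[:2],bool); R[170:280,255:425]=1
X,Y,Z=W[...,0],W[...,1],W[...,2]
def big(m):
    n,l,s,_=cv2.connectedComponentsWithStats(m.astype(np.uint8)); return l==1+np.argmax(s[1:,4])
R2=R.copy(); R2[:238]=0
hb=big(R2&(Z>.064)&(Z<.082)); print("hand",yawof(hb))
R3=R2.copy(); R3[:,312:]=0
b=R3&(Z>.03)&(Z<.046);print("bar",yawof(big(b)))
print("shuttle",yawof(big(R&(Z>.004))))
print("plate",yawof(big(R&(Z>.004)&(Z<.018))))
print("carrier",yawof(big(R&(Z>.044)&(Z<.056))))
for v in (240,244,248,252,256,260): print(v,[(u,*(W[v,u]*1000).round().astype(int)) for u in range(274,322,4)])
print("bench z",np.nanmedian(Z[300:320,200:280]))
E
```

```text
hand (array([0.4812, 0.0498, 0.0717]), array([481.4,  49.2]), array([97.6, 36.2]), 85.33, np.int64(1013))
bar (array([0.4856, 0.1275, 0.0396]), array([486. , 127.5]), array([60.5, 24.2]), 85.08, np.int64(402))
shuttle (array([0.5334, 0.0345, 0.0371]), array([539.4,  24.1]), array([330. , 176.8]), 85.66, np.int64(12401))
plate (array([0.485 , 0.0086, 0.0098]), array([491.7,  37.3]), array([311. ,  79.5]), 85.68, np.int64(2930))
carrier (array([0.5545, 0.0786, 0.0499]), array([558.2,  76.2]), array([165.7, 112.7]), 85.28, np.int64(2987))
240 [(274, np.int64(510), np.int64(163), np.int64(10)), (278, np.int64(510), np.int64(155), np.int64(8)), (282, np.int64(510), np.int64(147), np.int64(12)), (286, np.int64(510), np.int64(139), np.int64(10)), (290, np.int64(506), np.int64(133), np.int64(50)), (294, np.int64(506), np.int64(125), np.int64(48)), (298, np.int64(506), np.int64(118), np.int64(48)), (302, np.int64(506), np.int64(110), np.int64(49)), (306, np.int64(506), np.int64(102), np.int64(49)), (310, np.int64(506), np.int64(95), np.int64(49)), (314, np.int64(506), np.int64(87), np.int64(4
[... 2445 characters left out ...]
int64(70)), (318, np.int64(474), np.int64(83), np.int64(74))]
260 [(274, np.int64(471), np.int64(163), np.int64(7)), (278, np.int64(471), np.int64(155), np.int64(9)), (282, np.int64(470), np.int64(147), np.int64(8)), (286, np.int64(470), np.int64(139), np.int64(8)), (290, np.int64(470), np.int64(132), np.int64(13)), (294, np.int64(470), np.int64(124), np.int64(11)), (298, np.int64(470), np.int64(116), np.int64(13)), (302, np.int64(470), np.int64(107), np.int64(8)), (306, np.int64(470), np.int64(100), np.int64(10)), (310, np.int64(468), np.int64(97), np.int64(58)), (314, np.int64(467), np.int64(90), np.int64(70)), (318, np.int64(467), np.int64(83), np.int64(71))]
bench z 0.0019552185227105223
```

View pics/c.png

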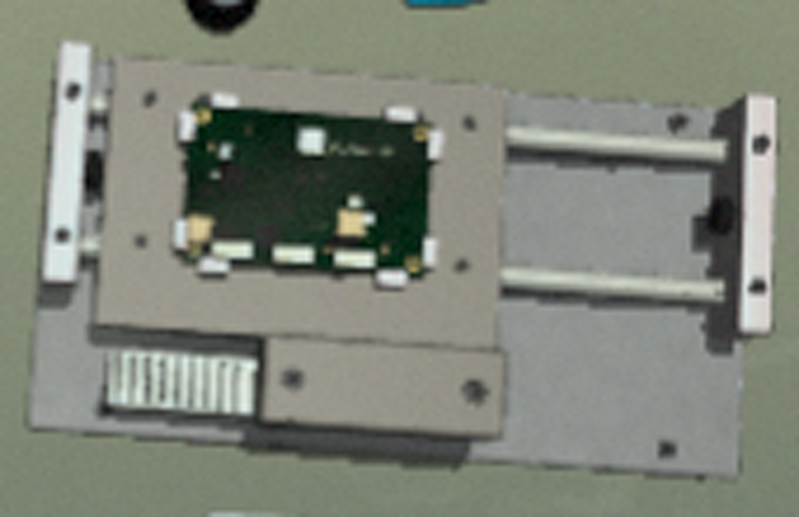

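The crop shows the ribbed bar at crop px (105–258, 350–412), the hand block's left face at crop x≈262, and a clear right half of the track. The measured sizes match the given ones: block 97.6×36.2 mm, bar 60.5×24.2 mm, carrier 165.7×112.7 mm. The heights, 72, 40 and 50 mm, match too. Track +y is at 85.3° in the world frame.

I'll rotate the tool so +ty runs along the push direction.

```bash
python3 -m handwheel '[{"roll":0.094},{"roll":0.094},{"roll":0.094},{"roll":0.095},{},{}]' 0; python3 - <<'E'
from h import *
from scipy.spatial.transform import Rotation as R
o=ctrl.get_obs(); M=R.from_rotvec(o["tool_rot"]).as_matrix(); print(M.round(3))
print("move mm",M.T@(np.array([.486,.1275,.080])-o["tool_pos"])*1000)
W=np.load("scene.npz")["W"]; 
for y in np.arange(-.6,.3,.1):
    m=(W[...,1]>y)&(W[...,1]<y+.1)&(W[...,0]>.3)&(W[...,0]<.62); print(round(y,1),np.nanmax(W[...,2][m]) if m.any() else None)
E
```

```text
[[ 0.957  0.291 -0.   ]
 [ 0.291 -0.957  0.002]
 [ 0.    -0.002 -1.   ]]
move mm [ 501.98791867 -604.92378228  151.40954659]
-0.6 None
-0.5 None
-0.4 0.20131732498610289
-0.3 0.1901664817974114
-0.2 0.14312968627367284
-0.1 0.07345794736400751
-0.0 0.0752355624660963
0.1 0.067261623191196
0.2 0.005470066513678318$[0]: bad value
```

```bash
python3 -m handwheel '[{"tx":0,"ty":0,"tz":0,"roll":0.094},{"tx":0,"ty":0,"tz":0,"roll":0.094},{"tx":0,"ty":0,"tz":0,"roll":0.094},{"tx":0,"ty":0,"tz":0,"roll":0.095},{"tx":0,"ty":0,"tz":0,"roll":0},{"tx":0,"ty":0,"tz":0,"roll":0}]' 0; python3 - <<'E'
from h import *
from scipy.spatial.transform import Rotation as R
o=ctrl.get_obs(); M=R.from_rotvec(o["tool_rot"]).as_matrix(); print(M.round(3))
print("move mm",M.T@(np.array([.486,.1275,.080])-o["tool_pos"])*1000)
E
```

```text
t: 0.6
tool_pos: [0.1815, -0.5978, 0.2307]
tool_rot: [-3.138, 0.125, 0.0]
contact_force: [-0.8, 0.8, 0.1]
opening: 0.0124
grip_force: 0.0
[[ 0.997 -0.08  -0.   ]
 [-0.08  -0.997  0.001]
 [-0.    -0.001 -1.   ]]
move mm [ 245.70491911 -747.09459848  151.34645976]
```

```bash
python3 -m handwheel '[{"tx":11,"ty":-34,"tz":0,"roll":0},{"tx":11,"ty":-34,"tz":0,"roll":0},{"tx":11,"ty":-34,"tz":0,"roll":0},{"tx":11,"ty":-34,"tz":0,"roll":0},{"tx":11,"ty":-34,"tz":0,"roll":0},{"tx":11,"ty":-34,"tz":0,"roll":0},{"tx":11,"ty":-34,"tz":0,"roll":0},{"tx":11,"ty":-34,"tz":0,"roll":0},{"tx":11,"ty":-34,"tz":0,"roll":0},{"tx":11,"ty":-34,"tz":0,"roll":0},{"tx":11,"ty":-34,"tz":0,"roll":0},{"tx":11,"ty":-34,"tz":0,"roll":0}]' 0
python3 -m handwheel '[{"tx":11,"ty":-34,"tz":0,"roll":0},{"tx":11,"ty":-34,"tz":0,"roll":0},{"tx":11,"ty":-34,"tz":0,"roll":0},{"tx":11,"ty":-34,"tz":0,"roll":0},{"tx":11,"ty":-34,"tz":0,"roll":0},{"tx":11,"ty":-34,"tz":0,"roll":0},{"tx":11,"ty":-34,"tz":0,"roll":0},{"tx":11,"ty":-34,"tz":0,"roll":0},{"tx":11,"ty":-34,"tz":0,"roll":0},{"tx":11,"ty":-30,"tz":0,"roll":0},{"tx":0,"ty":0,"tz":0,"roll":0},{"tx":0,"ty":0,"tz":0,"roll":0}]' 0
python3 - <<'E'
from h import *
from scipy.spatial.transform import Rotation as R
o=ctrl.get_obs(); M=R.from_rotvec(o["tool_rot"]).as_matrix(); print(M.round(3))
print("move mm",M.T@(np.array([.486,.1275,.080])-o["tool_pos"])*1000)
E
```

```text
t: 1.6
tool_pos: [0.3468, -0.2006, 0.2313]
tool_rot: [3.139, -0.126, 0.001]
contact_force: [0.1, -0.2, -0.7]
opening: -0.0001
grip_force: 0.0
t: 2.6
tool_pos: [0.4838, 0.1248, 0.2309]
tool_rot: [3.139, -0.122, -0.002]
contact_force: [-0.1, -0.0, 0.6]
opening: 0.0
grip_force: 0.0
[[ 0.997 -0.077 -0.001]
 [-0.077 -0.997 -0.   ]
 [-0.001  0.    -1.   ]]
move mm [  2.12778411  -2.87736127 150.87856961]
```

```bash
python3 -m handwheel '[{"tx":2,"ty":0,"tz":30,"roll":0.004},{"tx":0,"ty":0,"tz":30,"roll":0},{"tx":0,"ty":0,"tz":30,"roll":0},{"tx":0,"ty":0,"tz":30,"roll":0},{"tx":0,"ty":0,"tz":20,"roll":0},{"tx":0,"ty":0,"tz":10,"roll":0},{"tx":0,"ty":0,"tz":0,"roll":0},{"tx":0,"ty":0,"tz":0,"roll":0}]' 0
python3 - <<'E'
from h import *
im,d,p=grab("scene"); cv2.imwrite("pics/s1.png",cv2.resize(im[150:370,190:430],None,fx=2.5,fy=2.5)[...,::-1])
im,d,p=grab("top"); cv2.imwrite("pics/t1.png",cv2.resize(im[170:330,220:440],None,fx=3,fy=3)[...,::-1])
E
```

```text
t: 3.27
tool_pos: [0.486, 0.1228, 0.0818]
tool_rot: [3.139, -0.136, 0.0]
contact_force: [0.3, 0.5, 0.6]
opening: -0.0001
grip_force: 0.0
```

View pics/s1.png

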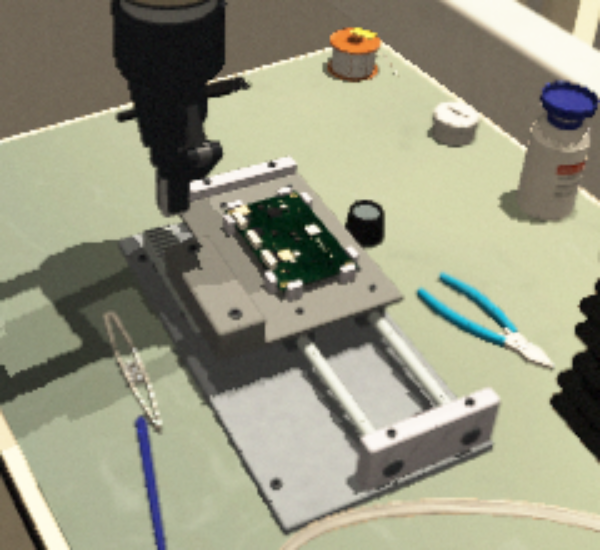

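The closed fingertips, at about (172, 210), hover above the ribbed bar and clear of the carrier. Now I'll press down.

```bash
python3 -m handwheel '[{"tx":0,"ty":0,"tz":20,"roll":0},{"tx":0,"ty":0,"tz":15,"roll":0},{"tx":0,"ty":0,"tz":3,"roll":0},{"tx":0,"ty":0,"tz":3,"roll":0},{"tx":0,"ty":0,"tz":3,"roll":0},{"tx":0,"ty":0,"tz":2,"roll":0},{"tx":0,"ty":0,"tz":2,"roll":0},{"tx":0,"ty":0,"tz":0,"roll":0},{"tx":0,"ty":0,"tz":0,"roll":0},{"tx":0,"ty":0,"tz":0,"roll":0}]' 0
```

```text
t: 4.2
tool_pos: [0.4869, 0.1236, 0.0343]
tool_rot: [-3.138, 0.135, -0.004]
contact_force: [-0.8, -0.2, 4.9]
opening: -0.0001
grip_force: 2.3
```

```bash
python3 -m handwheel '[{"tx":0,"ty":0,"tz":1,"roll":0},{"tx":0,"ty":0,"tz":1,"roll":0},{"tx":0,"ty":0,"tz":0,"roll":0},{"tx":0,"ty":0,"tz":0,"roll":0},{"tx":0,"ty":0,"tz":0,"roll":0}]' 0
```

```text
t: 4.62
tool_pos: [0.4869, 0.1235, 0.0322]
tool_rot: [-3.138, 0.135, -0.003]
contact_force: [-0.1, 0.1, 5.3]
opening: -0.0002
grip_force: 2.8
```

```bash
python3 -m handwheel '[{"tx":0,"ty":0,"tz":1,"roll":0},{"tx":0,"ty":0,"tz":0,"roll":0},{"tx":0,"ty":0,"tz":0,"roll":0}]' 0; for i in 1 2; do python3 -m handwheel '[{"tx":0,"ty":0,"tz":0,"roll":0}]' | grep -E 'force|pos'; done
```

```text
t: 4.87
tool_pos: [0.4869, 0.1236, 0.0312]
tool_rot: [-3.138, 0.135, -0.003]
contact_force: [-1.6, 0.0, 7.0]
opening: 0.0
grip_force: 3.0
tool_pos: [0.4869, 0.1236, 0.0312]
contact_force: [-0.0, -0.4, 5.8]
grip_force: 2.9
tool_pos: [0.4869, 0.1236, 0.0312]
contact_force: [0.1, 0.7, 6.7]
grip_force: 2.9
```

The force of about 6.5 N means the catch is roughly 8 mm down. Now I'll push right.

```bash
python3 -m handwheel '[{"tx":0,"ty":3,"tz":0,"roll":0},{"tx":0,"ty":3,"tz":0,"roll":0},{"tx":0,"ty":2,"tz":0,"roll":0},{"tx":0,"ty":2,"tz":0,"roll":0},{"tx":0,"ty":2,"tz":0,"roll":0},{"tx":0,"ty":2,"tz":0,"roll":0},{"tx":0,"ty":2,"tz":0,"roll":0},{"tx":0,"ty":2,"tz":0,"roll":0}]'
python3 -m handwheel '[{"tx":0,"ty":2,"tz":0,"roll":0},{"tx":0,"ty":2,"tz":0,"roll":0}]'
python3 - <<'E'
from h import *
im,d,p=grab("top");W=world(d,p); R=np.zeros(d.shape,bool); R[170:280,255:425]=1
m=R&(W[...,2]>.044)&(W[...,2]<.056)
cv2.imwrite("pics/t2.png",cv2.resize(im[170:330,220:440],None,fx=3,fy=3)[...,::-1])
# right edge of carrier, rows 195-235
Z=W[...,2]
for v in (195,222): 
    us=[u for u in range(340,400) if .044<Z[v,u]<.056]; print(v,us[-1],W[v,us[-1]])
W0=np.load("top.npz")["W"]
for v in (195,222): 
    us=[u for u in range(340,400) if .044<W0[v,u,2]<.056]; print("was",us[-1],W0[v,us[-1]])
E
```

```text
t: 5.7
tool_pos: [0.4857, 0.107, 0.0316]
tool_rot: [-3.135, 0.136, -0.005]
contact_force: [0.2, 5.1, 6.0]
opening: 0.0001
grip_force: 3.5
t: 5.87
tool_pos: [0.4854, 0.103, 0.0316]
tool_rot: [-3.135, 0.136, -0.005]
contact_force: [0.5, 5.8, 6.3]
opening: -0.0004
grip_force: 3.5
195 369 [ 0.59286036 -0.02269133  0.0485817 ]Traceback (most recent call last):
  File "<stdin>", line 8, in <module>
IndexError: list index out of range
```

View pics/t2.png

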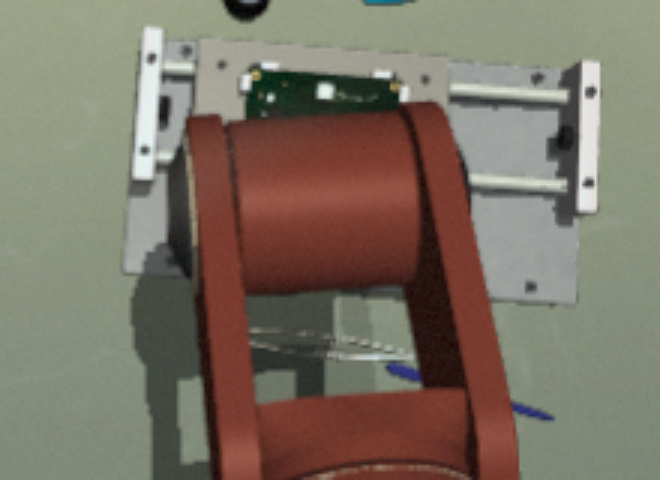

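The arm hides the front of the shuttle. The gap to the left end block has widened, now (163–197, 70), and the carrier's right edge is at u=369 against 362 before. That is about 12 mm of slide, so the catch is over. I'll hold it down a little further, then lift off the bar and push on.

```bash
python3 -m handwheel '[{"tx":0,"ty":2,"tz":0,"roll":0},{"tx":0,"ty":2,"tz":0,"roll":0},{"tx":0,"ty":0,"tz":0,"roll":0},{"tx":0,"ty":-1,"tz":-2,"roll":0},{"tx":0,"ty":-1,"tz":-4,"roll":0},{"tx":0,"ty":0,"tz":-6,"roll":0},{"tx":0,"ty":0,"tz":-6,"roll":0},{"tx":0,"ty":0,"tz":-2,"roll":0},{"tx":0,"ty":0,"tz":0,"roll":0},{"tx":0,"ty":0,"tz":0,"roll":0}]'
python3 -m handwheel '[{"tx":0,"ty":2,"tz":0,"roll":0},{"tx":0,"ty":3,"tz":0,"roll":0},{"tx":0,"ty":4,"tz":0,"roll":0},{"tx":0,"ty":4,"tz":0,"roll":0},{"tx":0,"ty":4,"tz":0,"roll":0},{"tx":0,"ty":4,"tz":0,"roll":0},{"tx":0,"ty":4,"tz":0,"roll":0},{"tx":0,"ty":4,"tz":0,"roll":0},{"tx":0,"ty":4,"tz":0,"roll":0},{"tx":0,"ty":4,"tz":0,"roll":0},{"tx":0,"ty":3,"tz":0,"roll":0},{"tx":0,"ty":3,"tz":0,"roll":0}]'
python3 -m handwheel '[{"tx":0,"ty":3,"tz":0,"roll":0},{"tx":0,"ty":3,"tz":0,"roll":0},{"tx":0,"ty":3,"tz":0,"roll":0},{"tx":0,"ty":3,"tz":0,"roll":0},{"tx":0,"ty":2,"tz":0,"roll":0},{"tx":0,"ty":0,"tz":0,"roll":0}]'
python3 - <<'E'
from h import *
W0=np.load("top.npz")["W"]; im,d,p=grab("top");W=world(d,p)
for n,A in(("was",W0),("now",W)):
  for v in (190,195,200):
    us=[u for u in range(355,413) if .044<A[v,u,2]<.056]; print(n,v,us[-1:],A[v,us[-1]].round(4) if us else "")
E
```

```text
t: 6.75
tool_pos: [0.4836, 0.0995, 0.0503]
tool_rot: [-3.139, 0.135, 0.0]
contact_force: [-0.6, -0.2, 0.6]
opening: 0.0002
grip_force: 0.0
t: 7.75
tool_pos: [0.4798, 0.0564, 0.05]
tool_rot: [-3.138, 0.136, 0.001]
contact_force: [1.3, 5.9, -4.2]
opening: 0.0
grip_force: 2.4
t: 8.25
tool_pos: [0.4786, 0.0422, 0.0502]
tool_rot: [3.138, -0.136, -0.001]
contact_force: [0.9, 3.1, -3.0]
opening: 0.0001
grip_force: 1.3
was 190 [362] [ 0.6024 -0.0088  0.0508]
was 195 [412] [ 0.593 -0.109  0.045]
was 200 [412] [ 0.5828 -0.108   0.0462]
now 190 [390] [ 0.6032 -0.0655  0.0455]
now 195 [412] [ 0.5931 -0.1092  0.0443]
now 200 [412] [ 0.5826 -0.1076  0.0474]
```

```bash
python3 - <<'E'
from h import *
a=grab("top")[0][170:330,220:440]; b=grab("scene")[0][150:370,190:430]
a=cv2.resize(a,(550,400)); cv2.imwrite("pics/t3.png",np.hstack([cv2.resize(a,(412,300)),cv2.resize(b,(380,348))[:300]])[...,::-1])
E
```

```text
(no output)
```

View pics/t3.png

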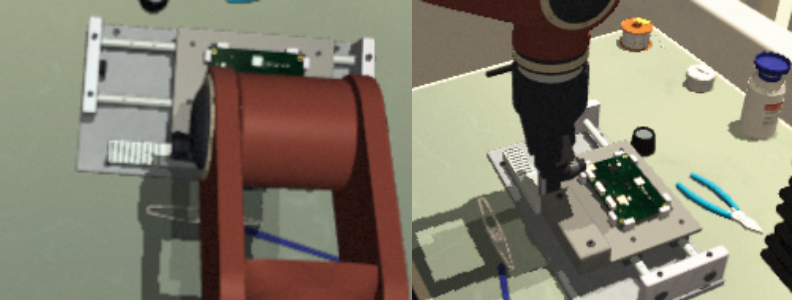

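The carrier's left edge went from u≈276 to 314 and its right edge from 362 to 398, so it has slid about 71 mm. The board still sits in its nest. About 19 mm remains, which I'll cover slowly.

```bash
python3 -m handwheel '[{"tx":0,"ty":2,"tz":0,"roll":0},{"tx":0,"ty":2,"tz":0,"roll":0},{"tx":0,"ty":2,"tz":0,"roll":0},{"tx":0,"ty":2,"tz":0,"roll":0},{"tx":0,"ty":2,"tz":0,"roll":0},{"tx":0,"ty":2,"tz":0,"roll":0},{"tx":0,"ty":1,"tz":0,"roll":0},{"tx":0,"ty":0,"tz":0,"roll":0}]' | grep -E 'pos|contact'
for i in 1; do python3 -m handwheel '[{"tx":0,"ty":1,"tz":0,"roll":0},{"tx":0,"ty":1,"tz":0,"roll":0}]' | grep -E 'pos|contact'; done
python3 -m handwheel '[{"tx":0,"ty":1,"tz":0,"roll":0}]' | grep -E 'pos|contact'
python3 - <<'E'
from h import *
o=ctrl.get_obs();print(o['t'])
W0=np.load("top.npz")["W"]; im,d,p=grab("top");W=world(d,p)
# carrier left edge at rows above arm, and catch bar height
for v in (186,190,194):
  for n,A in(("was",W0),("now",W)):
    us=[u for u in range(278 if n=="now" else 272,350) if .046<A[v,u,2]<.054]; print(n,v,us[:3],A[v,us[0]].round(4))
m=np.zeros(d.shape,bool); m[246:259,280:296]=1
print("bar z",np.nanmedian(W0[m][:,2]),np.nanmedian(W[m][:,2]))
E
```

```text
tool_pos: [0.4778, 0.0294, 0.0505]
contact_force: [-0.8, 3.5, 0.9]
tool_pos: [0.4777, 0.0278, 0.0505]
contact_force: [-1.9, 5.5, 1.6]
tool_pos: [0.4776, 0.0268, 0.0505]
contact_force: [-1.2, 5.4, 0.0]
9.3167
was 186 [272, 273, 278] [0.6113 0.1663 0.0512]
now 186 [322, 323, 324] [0.6109 0.0691 0.0505]
was 190 [272, 273, 278] [0.6029 0.1664 0.0538]
now 190 [322, 323, 324] [0.6028 0.0695 0.0514]
was 194 [272, 278, 279] [0.5957 0.1665 0.0504]
now 194 [322, 323, 324] [0.5957 0.0692 0.0474]
bar z 0.039527372865862165 0.03374905648597293
```

Bar height works as a catch indicator: 33.7 mm means it is still down, and 39.5 mm means up. The carrier is at about 86 mm.

```bash
cat > bar.py <<'E'
from h import *
im,d,p=grab("top");W=world(d,p); print("bar z",np.nanmedian(W[246:259,280:296,2]), "left edge px",[next(u for u in range(278,350) if .046<W[v,u,2]<.054) for v in(186,188,190)])
E
for i in 1; do python3 -m handwheel '[{"tx":0,"ty":1,"tz":0,"roll":0},{"tx":0,"ty":0,"tz":0,"roll":0}]' | grep -E 'pos|contact'; python3 bar.py
python3 -m handwheel '[{"tx":0,"ty":1,"tz":0,"roll":0},{"tx":0,"ty":0,"tz":0,"roll":0}]' | grep -E 'pos|contact'; python3 bar.py; done
```

```text
tool_pos: [0.4775, 0.0256, 0.0505]
contact_force: [-2.1, 2.3, 2.0]
bar z 0.033823129836716814 left edge px [323, 322, 322]
tool_pos: [0.4775, 0.0243, 0.0504]
contact_force: [-1.3, 1.7, 0.8]
bar z 0.03959937715745521 left edge px [323, 323, 323]
```

The catch has sprung up, with the bar at 39.6 mm. Now I'll back off, lift clear and check.

```bash
python3 -m handwheel '[{"tx":0,"ty":-3,"tz":0,"roll":0},{"tx":0,"ty":-5,"tz":0,"roll":0},{"tx":0,"ty":-4,"tz":-5,"roll":0},{"tx":0,"ty":0,"tz":-20,"roll":0},{"tx":0,"ty":0,"tz":-30,"roll":0},{"tx":0,"ty":0,"tz":-30,"roll":0},{"tx":0,"ty":0,"tz":-30,"roll":0},{"tx":0,"ty":0,"tz":-30,"roll":0},{"tx":0,"ty":0,"tz":-25,"roll":0},{"tx":0,"ty":0,"tz":0,"roll":0}]'
python3 -m handwheel '[{"tx":-10,"ty":30,"tz":0,"roll":0},{"tx":-10,"ty":30,"tz":0,"roll":0},{"tx":-10,"ty":30,"tz":0,"roll":0},{"tx":-10,"ty":30,"tz":0,"roll":0},{"tx":-10,"ty":30,"tz":0,"roll":0},{"tx":-10,"ty":30,"tz":0,"roll":0},{"tx":-10,"ty":30,"tz":0,"roll":0},{"tx":-10,"ty":30,"tz":0,"roll":0},{"tx":0,"ty":0,"tz":0,"roll":0},{"tx":0,"ty":0,"tz":0,"roll":0}]'
python3 bar.py; python3 - <<'E'
from h import *
im=grab("top")[0]; cv2.imwrite("pics/t5.png",cv2.resize(im[140:320,150:440],None,fx=2.7,fy=2.7)[...,::-1])
E
```

```text
t: 10.63
tool_pos: [0.4816, 0.0367, 0.2277]
tool_rot: [3.138, -0.135, 0.019]
contact_force: [0.5, -0.0, 0.8]
opening: 0.0002
grip_force: 0.0
t: 11.47
tool_pos: [0.3774, -0.1963, 0.22]
tool_rot: [-3.138, 0.141, 0.001]
contact_force: [0.1, -0.0, -0.5]
opening: 0.0003
grip_force: 0.0
bar z 0.039481287112388186 left edge px [323, 323, 323]
```

View pics/t5.png

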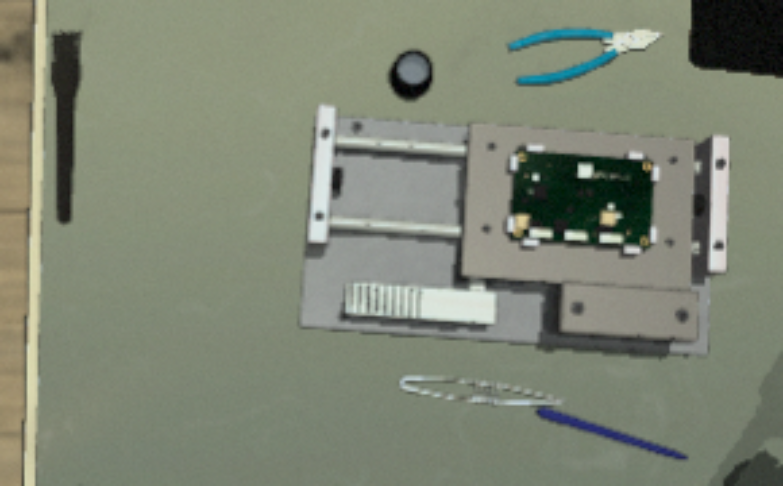

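The carrier is at the right end, with its left edge at crop x≈465 and right edge at 692. The bar is up at 39.5 mm, the board sits in its nest at (510–655, 150–250), and the tools haven't moved.

```bash
python3 -c "
from station import ctrl
print(ctrl.finish_job())"
```

```text
the job is handed in; nothing more can be done
None
```

The carrier is locked at the right-hand end with the catch sprung back up, the board is still in its nest, the tools are undisturbed, the arm is clear, and the job was handed in at about 11.5 s of robot time.

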